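# Press the cap strips home on the PCR tube block

## Task

Specimens have been put into two of the three tube strips in the metal block and their cap strips are only laid on. With the fingertips, work lightly along both cap strips and press them down all along, until every one of the sixteen caps is fully home in its tube. Do not lift or shove the block, keep off the open tubes of the uncapped strip so they stay clean, and leave the other things on the bench where they are.

Things in the scene. Friction and masses are not known exactly. Their poses are not given: they have to be found in the camera images.
- block: Loose block for PCR tube strips, plain black anodised aluminium on a rubber foot, 128 (x) x 86 (y) x 32 mm high, 0.9 kg. Origin: centre of its underside; z up. Three white 8-tube strips stand in it, each running along y: two with cap strips (x = -40.5 and +4.5 mm), one uncapped (x = +49.5 mm). Tube rims are 37 mm above the bench.
- strip_a (a point): Middle of the cap strip at block x = -40.5 mm, the one farther from the uncapped strip: a straight row of 8 domed white caps 7.6 mm across, 9 mm apart along y, centres at y = -31.5, -22.5 ... +31.5 mm from this point. The point is at the height of the cap tops when fully home, 40.5 mm above the bench; caps not yet pressed stand up to 3 mm higher. Axes as the block's.
- strip_b (a point): Middle of the other cap strip, at block x = +4.5 mm, midway between strip a and the uncapped strip, 45 mm from each. Same caps, sizes, heights and axes as strip a.
- open_strip: The uncapped strip, part of the block: 8 open white tubes with dark mouths at block x = +49.5 mm, 7.6 mm wide, 72 mm long, rims 37 mm above the bench. Origin: under the middle of this strip, at the level of the block's underside; axes as the block's.
- dish: Open clear petri dish with a few dry specimens, 90 mm across, 14 mm high, loose. Origin: centre of its underside.
- beaker: Small empty clear beaker, 52 mm across, 65 mm high, loose. Origin: centre of its underside.
- slide_carton: Carton of microscope slides, 55 x 80 x 30 mm high, loose. Origin: centre of its underside.
- forceps: Steel forceps lying on their side, 125 mm long, 8 mm high, loose. Origin: on the bench, about the middle of their length; x points to the tips.
- cap_a1 (a joint): Cap 1 of strip a, -31.5 mm along y from the strip's middle: how far it has been pressed down into its tube, in m. 0 = laid on (top 43.5 mm above the bench), 0.003 = fully home on a hard stop (top 40.5 mm); starts at 0 to 0.0006. No spring: it yields at about 1.5 N per cap and stays where left. Noise may hide the travel: feel for the stop, some 9 N on the fingertip.
- cap_a2 (a joint): Cap 2 of strip a, -22.5 mm along y from the strip's middle: how far it has been pressed down into its tube, in m. As cap 1.
- cap_a3 (a joint): Cap 3 of strip a, -13.5 mm along y from the strip's middle: how far it has been pressed down into its tube, in m. As cap 1.
- cap_a4 (a joint): Cap 4 of strip a, -4.5 mm along y from the strip's middle: how far it has been pressed down into its tube, in m. As cap 1.
- cap_a5 (a joint): Cap 5 of strip a, +4.5 mm along y from the strip's middle: how far it has been pressed down into its tube, in m. As cap 1.
- cap_a6 (a joint): Cap 6 of strip a, +13.5 mm along y from the strip's middle: how far it has been pressed down into its tube, in m. As cap 1.
- cap_a7 (a joint): Cap 7 of strip a, +22.5 mm along y from the strip's middle: how far it has been pressed down into its tube, in m. As cap 1.
- cap_a8 (a joint): Cap 8 of strip a, +31.5 mm along y from the strip's middle: how far it has been pressed down into its tube, in m. As cap 1.
- cap_b1 (a joint): Cap 1 of strip b, -31.5 mm along y from the strip's middle: how far it has been pressed down into its tube, in m. 0 = laid on (top 43.5 mm above the bench), 0.003 = fully home on a hard stop (top 40.5 mm); starts at 0 to 0.0006. No spring: it yields at about 1.5 N per cap and stays where left. Noise may hide the travel: feel for the stop, some 9 N on the fingertip.
- cap_b2 (a joint): Cap 2 of strip b, -22.5 mm along y from the strip's middle: how far it has been pressed down into its tube, in m. As cap 1.
- cap_b3 (a joint): Cap 3 of strip b, -13.5 mm along y from the strip's middle: how far it has been pressed down into its tube, in m. As cap 1.
- cap_b4 (a joint): Cap 4 of strip b, -4.5 mm along y from the strip's middle: how far it has been pressed down into its tube, in m. As cap 1.
- cap_b5 (a joint): Cap 5 of strip b, +4.5 mm along y from the strip's middle: how far it has been pressed down into its tube, in m. As cap 1.
- cap_b6 (a joint): Cap 6 of strip b, +13.5 mm along y from the strip's middle: how far it has been pressed down into its tube, in m. As cap 1.
- cap_b7 (a joint): Cap 7 of strip b, +22.5 mm along y from the strip's middle: how far it has been pressed down into its tube, in m. As cap 1.
- cap_b8 (a joint): Cap 8 of strip b, +31.5 mm along y from the strip's middle: how far it has been pressed down into its tube, in m. As cap 1.
Not all that is in view belongs to the job. There is more than one size of the block; the one meant has the size given above.

How it is judged:
By the outcome, as a careful person would: the job done as asked, in the order asked, and still so for the second after the job is handed in, with the robot touching nothing.
It also fails if it takes over 64 s, if anything falls off the work surface, if the arm or the gripper's body presses on something with over 40 N, if the wrist force passes 120 N, or if a joint passes its speed limit or range.

## Robot

A 6-joint arm with a two-finger parallel gripper is mounted at the origin on the work surface. World frame = base frame: x ahead of the robot, y to its left, z up, the work surface at z = 0. Lengths are in m, angles in rad, forces in N, time in s.
With the tool pointing down it reaches from about 0.35 to 0.975 m from the base axis. Payload 4.9 kg.
Tool frame: the origin (TCP) lies at the very end of the fingers, on their centre line; the grasp point (between the pads) lies 19 mm behind it; x points along the fingers, z is the direction in which the jaws open and shut, and the axes are right-handed (so a half turn about x gives the same grasp; the last joint's range is limited). The gripper opens to 85 mm and grips with 20 to 120 N. Pads are 22 mm wide; open, the fingers measure 114 mm over their backs; the gripper's body (76 mm by 85 mm) begins 54 mm behind the grasp point. The pads swing forward as they close: fully open they stand 13 mm farther back than shut.
Start: joints at [1.004, 0.053, 1.613, -0, 1.476, -0.119], TCP at [0.271, 0.563, 0.231] pointing down, gripper open.
Joint ranges: [-3.01, 3.01], [-1.01, 2.22], [0.06, 2.58], [-1.02, 4.17], [0.09, 2.62], [-3.14, 3.14]. Speed limits (rad/s): [2.57, 2.57, 3.14, 3.14, 3.14, 3.14].

## Interface

Orientations are given as a rotation vector (axis times angle).
In Python, from station import ctrl, imaging gives the robot as it stands. The module is installed in compiled form; this text tells all that it offers.
- The arm moves only by the shell command python3 -m jog 'ROWS' [FORCE]. ROWS is JSON, a list that holds one entry, the list of rows, each a list of 5 numbers: the shift along the tool's x, y, z in m, then the turn about the tool's x in rad, then the closure, from -1 (fully open) to 1 (shut). A call has 1 to 12 rows; each row is the pose to reach, as a shift and turn from the pose measured when the call began, along the tool's axes at that moment; what a row does not reach only later rows make up. A row lasts 1/10 s, in which the tool goes at most 50 mm and 8.59 degrees, less where a joint would pass 70% of its speed; a pose out of reach is approached as far as the arm can. A call with a gripper value outside its range is refused whole. The fingers move at their own pace and stop on an object; FORCE is the grip in N (left out, the last holds). Time passes only in rows, so rows that repeat a pose let the fingers close. It gives the time, the measured TCP pose, the force and the opening at its end, in the units of the state.
- ctrl.get_obs(): the state, without advancing time (a new reading comes with each control period).
- imaging.get_image(name): name is "side" or "top"; returns a dict with "color" (400x640x3 uint8, red, green, blue), "intrinsics" (3x3 intrinsics, pixels), "distortion" ([k1, k2, p1, p2, k3] as OpenCV has them; the pictures are not rectified), "R" (3x3) and "t" (3): a world point X has camera coordinates R X + t. Camera axes: x right, y down, z forward; pixel columns grow to the right and rows downward; lengths in m; the calibration is good to about 2 mm. A picture is of the moment at which its call begins. There is no depth.
- ctrl.finish_job(): hands the job in, once; it reports no verdict.
The state is a dict: "t": time; "q": joint angles; "dq": joint speeds; "effort": joint torques, N m; "tool_pos": TCP position; "tool_rot": TCP orientation; "contact_force": force on the tool from outside, world axes, zero at the start; "wrist_torque": the same for the moment, N m; "opening": finger opening in m.
Only numpy, scipy, OpenCV 4.12 (cv2) and the standard library are available. Lean on these libraries where they do the work, as an engineer would, in place of code of your own. Each camera call takes 0.05 s, during which the arm holds its last target.

## Working session

There is one attempt and no reset: what is moved stays moved. The work goes in short steps, Python scripts to look and compute and a shell command to move; the robot and the scene stay as the last step left them, time stands still between calls to the robot, and variables do not carry over. Pictures are saved under pics/ and viewed, and the job is handed in when it is done.

```bash
mkdir -p pics; python3 - <<'E'
from station import ctrl, imaging
import cv2
for n in ("side","top"):
    d=imaging.get_image(n); cv2.imwrite(f"pics/{n}0.png",d["color"][...,::-1])
    print(n,d["intrinsics"].round(1).tolist(),d["distortion"],d["R"].round(3).tolist(),d["t"].round(3))
o=ctrl.get_obs(); print({k:(v if not hasattr(v,'round') else v.round(4)) for k,v in o.items()})
E
```

```text
side [[391.5, 0.0, 321.4], [0.0, 391.5, 201.2], [0.0, 0.0, 1.0]] [0.02360261 0.         0.         0.         0.        ] [[0.811, -0.585, -0.018], [-0.463, -0.622, -0.631], [0.358, 0.52, -0.775]] [-0.423  0.405  0.633]
top [[474.8, 0.0, 322.2], [0.0, 474.8, 203.3], [0.0, 0.0, 1.0]] [0.03314554 0.         0.         0.         0.        ] [[-0.013, -1.0, 0.003], [-0.983, 0.012, -0.183], [0.183, -0.006, -0.983]] [0.132 0.607 1.096]
{'t': 0.1, 'q': array([ 1.004 ,  0.0533,  1.6142, -0.    ,  1.476 , -0.119 ]), 'dq': array([-0.0003, -0.0022, -0.0025,  0.0004, -0.0005, -0.0009]), 'effort': array([ 1.00000e-04, -3.94900e+01, -3.71364e+01, -1.00000e-04,
        3.90000e-03,  0.00000e+00]), 'tool_pos': array([0.2703, 0.5629, 0.2301]), 'tool_rot': array([-0.8742,  1.3902,  0.8729]), 'contact_force': array([-0.102 ,  0.0764, -0.4512]), 'wrist_torque': array([-0.0275, -0.0107,  0.062 ]), 'opening': 0.0856883750854411}
```

View pics/side0.png

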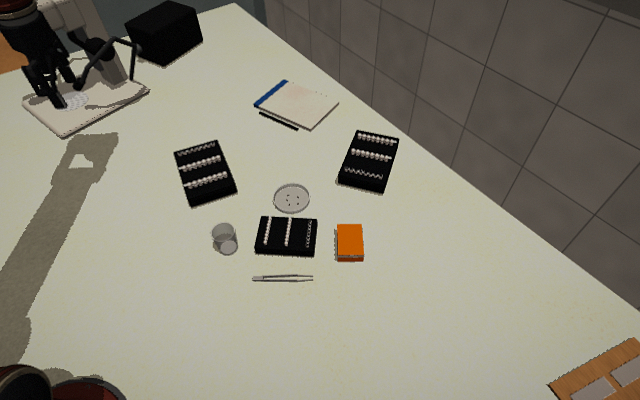

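View pics/top0.png

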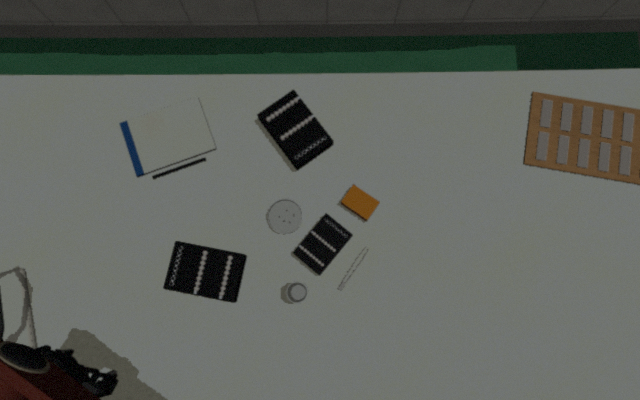

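```bash
cat > h.py <<'E'
from station import ctrl, imaging
import cv2, numpy as np
def cam(n):
    d=imaging.get_image(n); return d
def proj(d,X):
    X=np.atleast_2d(np.float64(X)); return cv2.projectPoints(X,cv2.Rodrigues(d["R"])[0],d["t"],d["intrinsics"],np.array(d["distortion"]))[0][:,0]
def back(d,uv,z):
    p=cv2.undistortPoints(np.float64(uv).reshape(-1,1,2),d["intrinsics"],np.array(d["distortion"]))[:,0]
    r=np.c_[p,np.ones(len(p))]@d["R"]; c=-d["R"].T@d["t"]
    return c+r*((z-c[2])/r[:,2])[:,None]
def crop(d,x0,y0,w,h,s,name):
    im=d["color"][y0:y0+h,x0:x0+w,::-1]; im=cv2.convertScaleAbs(im,alpha=1.4)
    cv2.imwrite(name,cv2.resize(im,None,fx=s,fy=s,interpolation=cv2.INTER_CUBIC))
E
python3 - <<'E'
from h import *
d=cam("top"); crop(d,280,200,80,80,7,"pics/t1.png")
s=cam("side"); crop(s,245,205,80,60,9,"pics/s1.png")
E
```

```text
(no output)
```

View pics/t1.png

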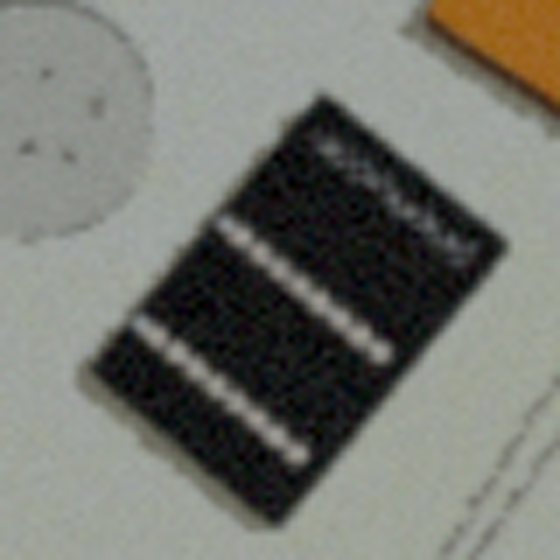

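View pics/s1.png

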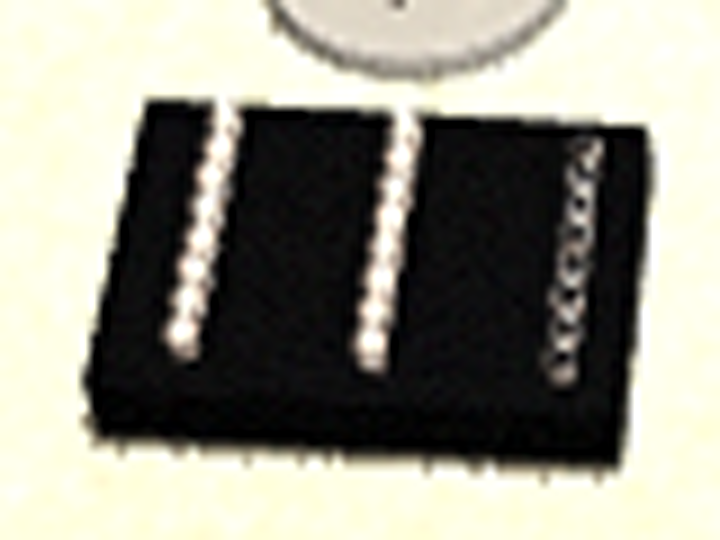

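```bash
cat > fit.py <<'E'
from h import *
from scipy.optimize import least_squares
d=cam("top"); s=cam("side")
T=np.array([(143,322),(300,457),(227,226),(384,355),(322,95),(507,243)])/7+[280,200]-0.43
S=np.array([(228,112),(182,338),(403,122),(371,355),(592,150),(562,370)])/9+[245,205]-0.44
BX=[(-40.5,31.5,42),(-40.5,-31.5,42),(4.5,31.5,42),(4.5,-31.5,42)]
BT=np.array(BX+[(64,43,32),(64,-43,32)])/1e3
BS=np.array(BX+[(49.5,31.5,37),(49.5,-31.5,37)])/1e3
def W(p,B):
    c,s_=np.cos(p[2]),np.sin(p[2]); return B@np.array([[c,s_,0],[-s_,c,0],[0,0,1]])+[p[0],p[1],0]
def f(p,wt=1,ws=1): return np.r_[wt*(proj(d,W(p,BT))-T).ravel(),ws*(proj(s,W(p,BS))-S).ravel()]
for w in ((1,1),(1,0),(0,1)):
    r=least_squares(lambda p:f(p,*w),[.6,.1,-.8],x_scale=[.1,.1,1]); print(w,r.x.round(4),np.abs(r.fun).max().round(2),r.fun.round(1))
# size checks of the three
E
python3 fit.py; python3 - <<'E'
from h import *
d=cam("top")
for q in ([(326,213.5),(352,234.5),(319.5,274),(293,252)],[(295,91),(333,146),(297,169),(257,116)],[(175,242),(246,253),(239,301),(164,290)]):
    w=back(d,q,.032); print(w[:,:2].mean(0).round(3),[round(float(np.linalg.norm(w[i]-w[(i+1)%4])),3) for i in range(4)])
for n,q in (("dish",(284,217)),("beaker",(295,293)),("carton",(360,203)),("forc",(353,270))): print(n,back(d,[q],.015).round(3))
E
```

```text
(1, 1) [ 0.5154  0.1245 -0.7121] 1.9 [ 1.9  1.2 -0.6 -1.1  1.9  0.8 -0.6 -0.9  0.4 -1.4  0.9 -0.2 -0.6  0.4
 -0.6 -1.  -0.   0.5 -0.6 -1.6 -0.8 -0.1 -0.6 -0.6]
(1, 0) [ 0.5148  0.126  -0.7153] 1.43 [ 1.2  1.4 -1.3 -0.9  1.3  1.  -1.3 -0.6 -0.1 -1.1  0.3  0.2 -0.   0.
 -0.  -0.  -0.   0.  -0.  -0.  -0.  -0.  -0.  -0. ]
(0, 1) [ 0.5157  0.1228 -0.7096] 1.12 [ 0.   0.   0.  -0.   0.   0.   0.  -0.   0.  -0.   0.  -0.  -0.1  0.9
 -0.  -0.5  0.5  0.9 -0.  -1.1 -0.3  0.3  0.  -0.2]
[0.514 0.124] [0.082, 0.124, 0.083, 0.124]
[0.804 0.19 ] [0.177, 0.109, 0.174, 0.118]
[0.451 0.406] [0.175, 0.115, 0.181, 0.116]
dish [[0.583 0.22  0.015]]
beaker [[0.396 0.193 0.015]]
carton [[0.616 0.029 0.015]]
forc [[0.449 0.051 0.015]]
```

```bash
cat > st.py <<'E'
from h import *
from scipy.spatial.transform import Rotation as Ro
P=np.array([.5153,.1245]);Y=-.712
def st():
    o=ctrl.get_obs();R=Ro.from_rotvec(o["tool_rot"]).as_matrix();p=np.array(o["tool_pos"])
    print("t",round(o["t"],2),"p",p.round(4),"F",np.round(o["contact_force"],1),"M",np.round(o["wrist_torque"],2),"op",round(o["opening"],4))
    c,s=np.cos(Y),np.sin(Y);B=np.array([[c,-s],[s,c]])
    print("R cols\n",R.round(3)); bl=B.T@(p[:2]-P);print("blockframe mm",(bl*1e3).round(1),p[2]*1e3)
    zb=B.T@R[:2,2]; print("tool z angle in block deg",np.degrees(np.arctan2(zb[1],zb[0])).round(2),"tilt deg",np.degrees(np.arccos(-R[2,0])).round(2))
    return o,R,p,B
def go(bx,by,z):
    o,R,p,B=st(); w=np.r_[P+B@np.array([bx,by])/1e3,z/1e3]; print("to",bx,by,z,"world",w.round(4),"tool shift mm",(R.T@(w-p)*1e3).round(1))
E
python3 - <<'E'
from st import *
go(4.5,0,90)
d=cam("top");s=cam("side")
from fit import W
caps=np.array([(x,-31.5+9*i,42) for x in(-40.5,4.5) for i in range(8)]+[(x,y,32) for x in(-64,64) for y in (-43,43)]+[(49.5,-31.5+9*i,37) for i in range(8)])/1e3
for c,n,(x0,y0,w,h),k in ((d,"t",(280,200,80,80),7),(s,"s",(245,205,80,60),9)):
    im=cv2.resize(cv2.convertScaleAbs(c["color"][y0:y0+h,x0:x0+w,::-1],alpha=1.4),None,fx=k,fy=k,interpolation=cv2.INTER_CUBIC)
    for u,v in proj(c,W([*P,Y],caps)): cv2.circle(im,(int((u-x0+.5)*k),int((v-y0+.5)*k)),3,(0,0,255),-1)
    cv2.imwrite(f"pics/ov_{n}.png",im)
E
```

```text
t 0.35 p [0.2705 0.5632 0.231 ] F [ 0.5 -0.9  0.7] M [-0.01  0.    0.01] op 0.0855
R cols
 [[-0.    -0.901  0.433]
 [-0.     0.433  0.901]
 [-1.     0.    -0.   ]]
blockframe mm [-472.   172.2] 231.0149373057637
tool z angle in block deg 105.14 tilt deg 0.03
to 4.5 0 90 world [0.5187 0.1216 0.09  ] tool shift mm [ 141.1 -415.  -290.6]
(1, 1) [ 0.5154  0.1245 -0.7121] 1.9 [ 1.9  1.2 -0.6 -1.1  1.9  0.8 -0.6 -0.9  0.4 -1.4  0.9 -0.2 -0.6  0.4
 -0.6 -1.  -0.   0.5 -0.6 -1.6 -0.8 -0.1 -0.6 -0.6]
(1, 0) [ 0.5148  0.126  -0.7153] 1.43 [ 1.2  1.4 -1.3 -0.9  1.3  1.  -1.3 -0.6 -0.1 -1.1  0.3  0.2 -0.   0.
 -0.  -0.  -0.   0.  -0.  -0.  -0.  -0.  -0.  -0. ]
(0, 1) [ 0.5157  0.1228 -0.7096] 1.12 [ 0.   0.   0.  -0.   0.   0.   0.  -0.   0.  -0.   0.  -0.  -0.1  0.9
 -0.  -0.5  0.5  0.9 -0.  -1.1 -0.3  0.3  0.  -0.2]
```

```bash
python3 -c "
import cv2,numpy as np
a=cv2.imread('pics/ov_t.png');b=cv2.imread('pics/ov_s.png');b=cv2.resize(b,(240*3//3*1,180)) if 0 else cv2.resize(b,None,fx=.33,fy=.33) if 0 else b
cv2.imwrite('pics/ov_t2.png',a)"
```

```text
(no output)
```

View pics/ov_t.png

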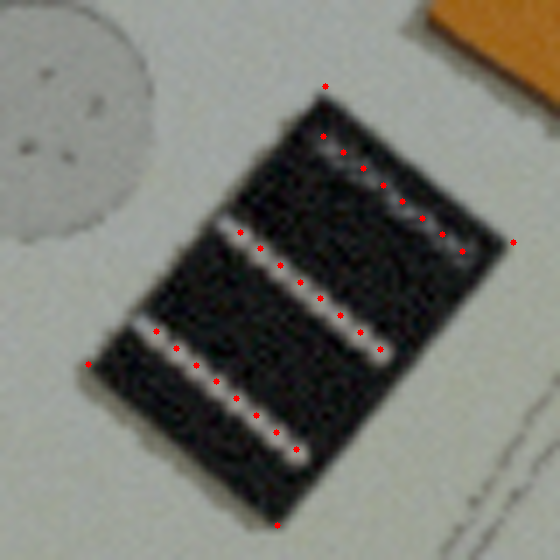

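View pics/ov_s.png

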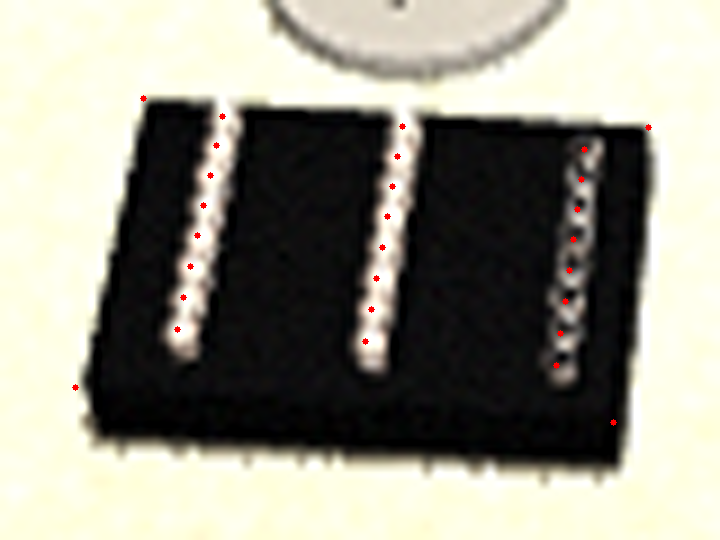

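```bash
python3 -m jog '[[[0.02,-0.1,-0.07,0.1,1],[0.04,-0.2,-0.14,0.2,1],[0.06,-0.3,-0.21,0.264,1],[0.06,-0.415,-0.29,0.264,1],[0.06,-0.415,-0.29,0.264,1],[0.06,-0.415,-0.29,0.264,1],[0.06,-0.415,-0.29,0.264,1],[0.06,-0.415,-0.29,0.264,1],[0.06,-0.415,-0.29,0.264,1],[0.06,-0.415,-0.29,0.264,1],[0.06,-0.415,-0.29,0.264,1],[0.06,-0.415,-0.29,0.264,1]]]' 20; python3 -c "
from st import *
go(4.5,0,90)"
```

```text
t: 1.75
tool_pos: [0.5195, 0.121, 0.1711]
tool_rot: [-0.668, 1.466, 0.669]
contact_force: [-0.3, -0.7, 0.1]
opening: -0.0001
t 1.75 p [0.5195 0.121  0.1711] F [-0.3 -0.7  0.1] M [ 0.03 -0.02  0.  ] op -0.0001
R cols
 [[-0.001 -0.755  0.656]
 [ 0.     0.656  0.755]
 [-1.     0.001 -0.   ]]
blockframe mm [5.5 0.1] 171.08054662259738
tool z angle in block deg 89.83 tilt deg 0.04
to 4.5 0 90 world [0.5187 0.1216 0.09  ] tool shift mm [81.1  1.  -0.1]
```

```bash
python3 -m jog '[[[0.04,0.001,-0.028,0.003,1],[0.08,0.001,-0.028,0.003,1],[0.119,0.001,-0.028,0.003,1],[0.119,0.001,-0.028,0.003,1]]]'; python3 -c "
from st import *
go(4.5,-28,46)
d=cam('top');crop(d,280,200,80,80,7,'pics/t2.png')
d=cam('side');crop(d,235,185,100,75,8,'pics/s2.png')"
```

```text
t: 2.15
tool_pos: [0.4946, 0.1017, 0.0465]
tool_rot: [-0.664, 1.477, 0.673]
contact_force: [-1.3, 0.1, -0.7]
opening: 0.0003
t 2.15 p [0.4946 0.1017 0.0465] F [-1.3  0.1 -0.7] M [-0.01  0.01 -0.01] op 0.0003
R cols
 [[-0.013 -0.754  0.656]
 [ 0.     0.657  0.754]
 [-1.     0.01  -0.008]]
blockframe mm [ -0.7 -30.8] 46.47828951675008
tool z angle in block deg 89.76 tilt deg 0.73
to 4.5 -28 46 world [0.5004 0.1004 0.046 ] tool shift mm [ 0.4 -5.2  2.8]
```

View pics/t2.png

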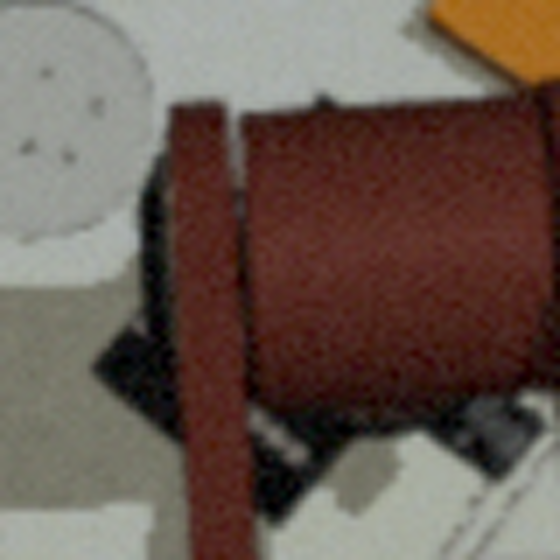

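View pics/s2.png

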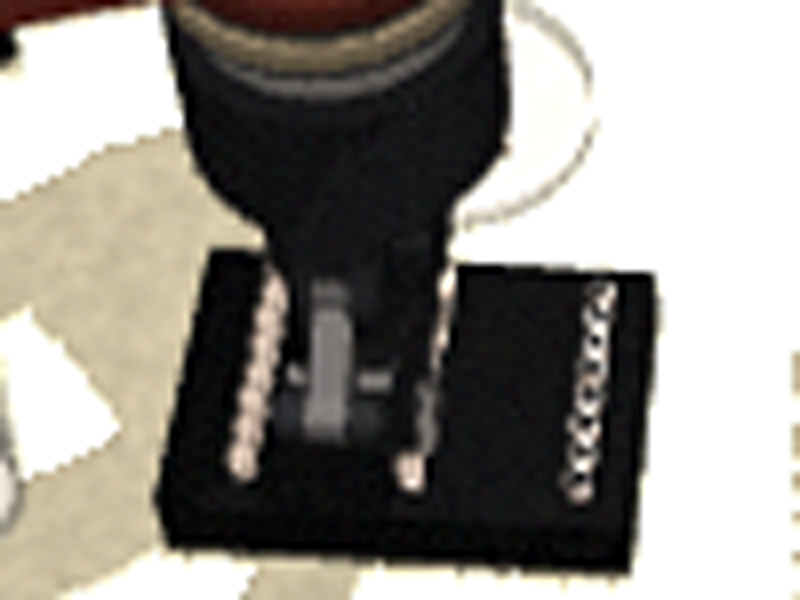

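```bash
python3 -m jog '[[[0,-0.005,0.003,0,1],[0,-0.005,0.003,0,1],[0,-0.005,0.003,0,1]]]'; python3 -c "
from st import *
o,R,p,B=st()
d=cam('side');crop(d,235,185,100,75,8,'pics/s3.png')
im=cv2.imread('pics/s3.png')
pts=[p,p+R[:,1]*.011,p-R[:,1]*.011,p+R[:,2]*.0145,p-R[:,2]*.0145,p-R[:,0]*.03]
for u,v in proj(d,pts):cv2.circle(im,(int((u-234.5)*8),int((v-184.5)*8)),3,(0,0,255),-1)
cv2.imwrite('pics/s3.png',im)"
```

```text
t: 2.55
tool_pos: [0.5074, 0.101, 0.0547]
tool_rot: [-0.668, 1.463, 0.667]
contact_force: [0.4, 0.2, 0.6]
opening: -0.0002
t 2.55 p [0.5074 0.101  0.0547] F [0.4 0.2 0.6] M [-0.02  0.02 -0.02] op -0.0002
R cols
 [[ 0.002 -0.754  0.656]
 [ 0.001  0.656  0.754]
 [-1.    -0.001  0.002]]
blockframe mm [  9.4 -22.9] 54.71067871267368
tool z angle in block deg 89.77 tilt deg 0.14
```

View pics/s3.png

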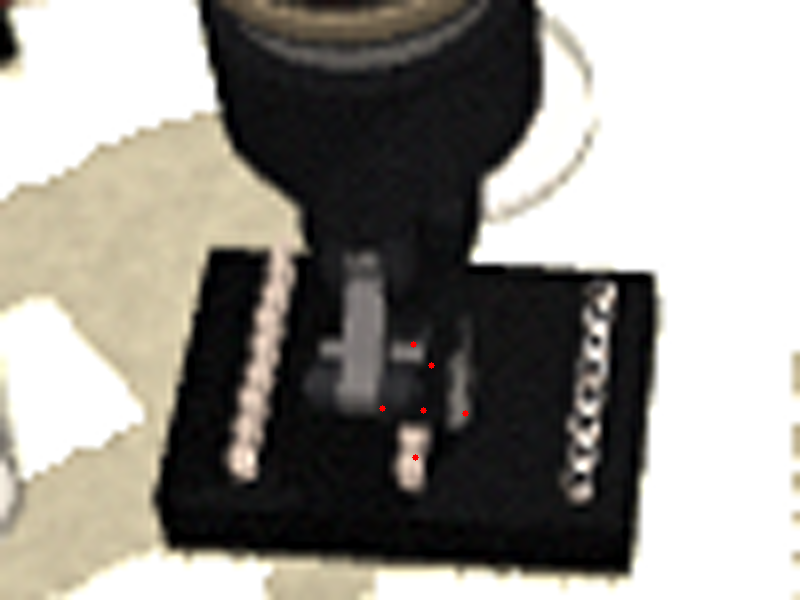

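```bash
python3 -m jog '[[[0.0,0.005,-0.005,0,1],[0.0,0.005,-0.005,0,1],[0.0,0.005,-0.005,0,1],[0.0,0.005,-0.005,0,1]]]'; python3 -c "
from st import *
o,R,p,B=st()
d=cam('side');x0,y0=250,190
im=d['color'][y0:y0+60,x0:x0+70,::-1]/255.;im=(np.clip(im,0,1)**.4*255).astype(np.uint8)
im=cv2.resize(im,None,fx=10,fy=10,interpolation=cv2.INTER_CUBIC)
pts=[p,p+R[:,1]*.011,p-R[:,1]*.011,p+R[:,2]*.0145,p-R[:,2]*.0145,p-R[:,0]*.03]
for u,v in proj(d,pts):cv2.circle(im,(int((u-x0+.5)*10),int((v-y0+.5)*10)),3,(0,0,255),-1)
cv2.imwrite('pics/s4.png',im)"
```

```text
t: 3.0
tool_pos: [0.4997, 0.1004, 0.0541]
tool_rot: [-0.667, 1.464, 0.667]
contact_force: [0.0, -0.1, 0.7]
opening: 0.0002
t 3.0 p [0.4997 0.1004 0.0541] F [ 0.  -0.1  0.7] M [0.01 0.02 0.01] op 0.0002
R cols
 [[ 0.001 -0.754  0.657]
 [ 0.001  0.657  0.754]
 [-1.    -0.     0.001]]
blockframe mm [  4.  -28.5] 54.11709982945506
tool z angle in block deg 89.76 tilt deg 0.08
```

View pics/s4.png

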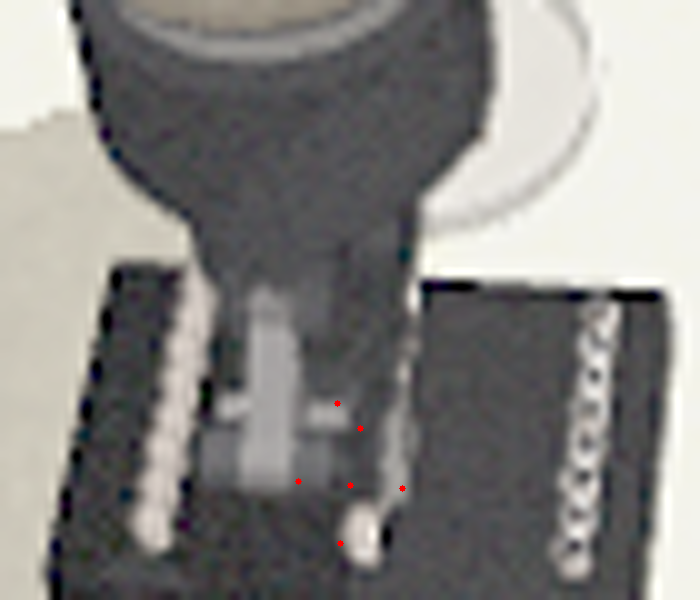

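```bash
python3 -m jog '[[[-0.03,0,0,0,0.2],[-0.03,0,0,0,0.2],[-0.03,0,0,0,0.2],[-0.03,0,0,0,0.2],[-0.03,0,0,0,0.2],[-0.03,0,0,0,0.2]]]'; python3 -c "
from st import *
o,R,p,B=st()
d=cam('side');x0,y0=240,170
im=d['color'][y0:y0+70,x0:x0+80,::-1]/255.;im=(np.clip(im,0,1)**.4*255).astype(np.uint8)
im=cv2.resize(im,None,fx=10,fy=8.5,interpolation=cv2.INTER_CUBIC);im=cv2.resize(im,(800,600))
im=d['color'][y0:y0+60,x0:x0+80,::-1]/255.;im=(np.clip(im,0,1)**.4*255).astype(np.uint8);im=cv2.resize(im,None,fx=10,fy=10,interpolation=cv2.INTER_CUBIC)
pts=[p,p+R[:,1]*.011,p-R[:,1]*.011,p+R[:,2]*.0145,p-R[:,2]*.0145,p-R[:,0]*.03]
for u,v in proj(d,pts):cv2.circle(im,(int((u-x0+.5)*10),int((v-y0+.5)*10)),3,(0,0,255),-1)
cv2.imwrite('pics/s5.png',im)"
```

```text
t: 3.65
tool_pos: [0.4991, 0.1003, 0.0831]
tool_rot: [-0.667, 1.466, 0.668]
contact_force: [-0.3, 0.7, -0.4]
opening: 0.0343
t 3.65 p [0.4991 0.1003 0.0831] F [-0.3  0.7 -0.4] M [ 0.02 -0.01  0.03] op 0.0343
R cols
 [[-0.    -0.754  0.657]
 [ 0.001  0.657  0.754]
 [-1.     0.001  0.   ]]
blockframe mm [  3.5 -28.9] 83.12143501959709
tool z angle in block deg 89.76 tilt deg 0.04
```

View pics/s5.png

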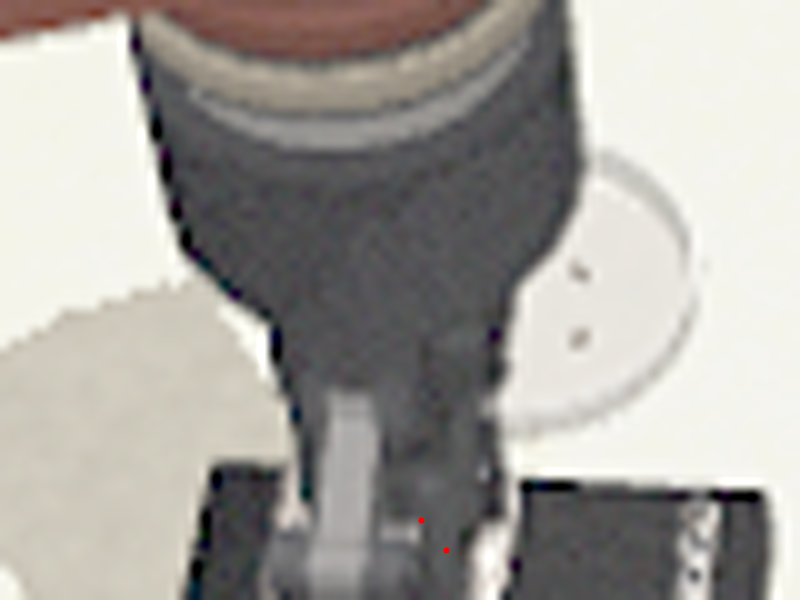

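```bash
python3 -c "
from st import *
o,R,p,B=st()
d=cam('side');x0,y0=250,200
im=d['color'][y0:y0+60,x0:x0+70,::-1]/255.;im=(np.clip(im,0,1)**.4*255).astype(np.uint8);im=cv2.resize(im,None,fx=10,fy=10,interpolation=cv2.INTER_CUBIC)
pts=[p,p+R[:,1]*.011,p-R[:,1]*.011,p+R[:,2]*.0145,p-R[:,2]*.0145,p-R[:,0]*.03]
for u,v in proj(d,pts):cv2.circle(im,(int((u-x0+.5)*10),int((v-y0+.5)*10)),3,(0,0,255),-1)
cv2.imwrite('pics/s6.png',im)"
```

```text
t 3.7 p [0.4992 0.1003 0.0833] F [0.2 0.4 0.8] M [-0.05  0.03  0.02] op 0.0343
R cols
 [[-0.    -0.754  0.657]
 [ 0.001  0.657  0.754]
 [-1.     0.001  0.   ]]
blockframe mm [  3.6 -28.8] 83.28380345627362
tool z angle in block deg 89.76 tilt deg 0.04
```

View pics/s6.png

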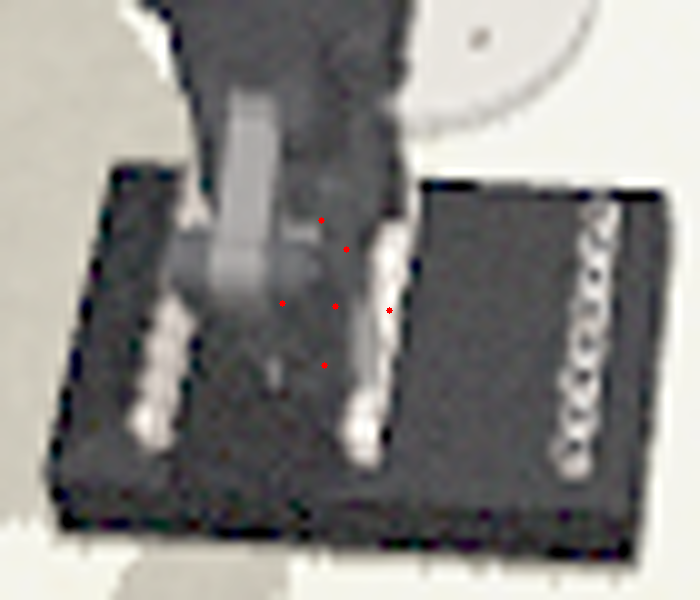

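```bash
python3 -m jog '[[[-0.05,0,0,0,0.2],[-0.10,0,0,0,0.2],[-0.14,0,0,0,0.2],[-0.15,0,0,0,0.2],[-0.15,0,0,0,0.2],[-0.15,0,0,0,0.2]]]'; cat > v.py <<'E'
from st import *
import sys
o,R,p,B=st()
d=cam('side');u0,v0=proj(d,[p])[0];x0,y0=int(u0)-40,int(v0)-35
im=d['color'][y0:y0+60,x0:x0+80,::-1]/255.;im=(np.clip(im,0,1)**.4*255).astype(np.uint8);im=cv2.resize(im,None,fx=10,fy=10,interpolation=cv2.INTER_CUBIC)
pts=[p,p+R[:,1]*.011,p-R[:,1]*.011,p+R[:,2]*.0145,p-R[:,2]*.0145,p-R[:,0]*.03]
for u,v in proj(d,pts):cv2.circle(im,(int((u-x0+.5)*10),int((v-y0+.5)*10)),3,(0,0,255),-1)
cv2.imwrite(sys.argv[1],im)
E
python3 v.py pics/s7.png
```

```text
t: 4.35
tool_pos: [0.4985, 0.1002, 0.2316]
tool_rot: [-0.666, 1.468, 0.669]
contact_force: [-0.6, -0.3, -1.7]
opening: 0.034
t 4.35 p [0.4985 0.1002 0.2316] F [-0.6 -0.3 -1.7] M [ 0.02  0.01 -0.  ] op 0.034
R cols
 [[-0.003 -0.754  0.657]
 [ 0.     0.657  0.754]
 [-1.     0.002 -0.001]]
blockframe mm [  3.2 -29.4] 231.63582192616022
tool z angle in block deg 89.76 tilt deg 0.15
```

View pics/s7.png

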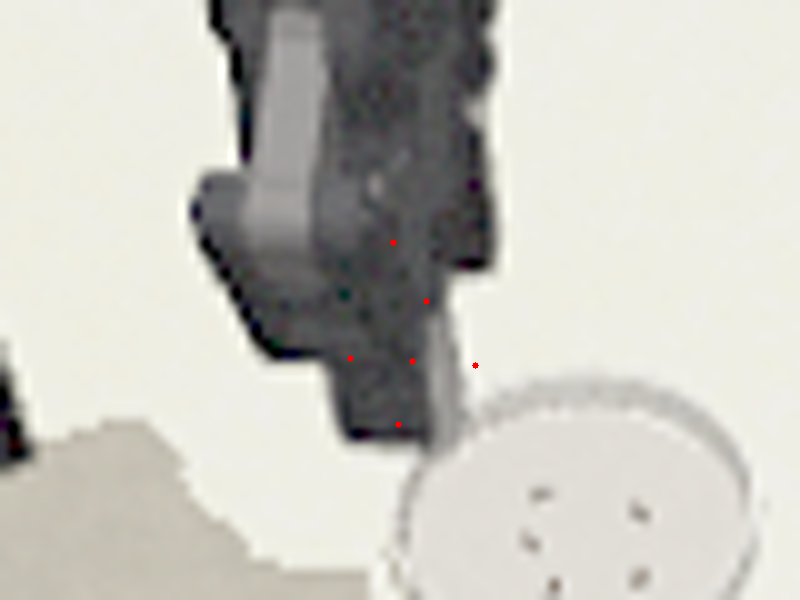

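```bash
python3 -m jog '[[[0.05,-0.001,-0.002,0,1],[0.10,-0.001,-0.002,0,1],[0.14,-0.001,-0.002,0,1],[0.165,-0.001,-0.002,0,1],[0.175,-0.001,-0.002,0,1],[0.179,-0.001,-0.002,0,1],[0.182,-0.001,-0.002,0,1],[0.183,-0.001,-0.002,0,1],[0.183,-0.001,-0.002,0,1]]]';python3 -c "
from st import *
go(4.5,-31.5,41)"
```

```text
t: 5.3
tool_pos: [0.4979, 0.0981, 0.0492]
tool_rot: [-0.667, 1.467, 0.668]
contact_force: [0.3, 0.0, 0.9]
opening: -0.0001
t 5.3 p [0.4979 0.0981 0.0492] F [0.3 0.  0.9] M [-0.02  0.04  0.02] op -0.0001
R cols
 [[-0.002 -0.754  0.657]
 [ 0.     0.657  0.754]
 [-1.     0.002 -0.001]]
blockframe mm [  4.  -31.3] 49.15974038496114
tool z angle in block deg 89.76 tilt deg 0.1
to 4.5 -31.5 41 world [0.4981 0.0977 0.041 ] tool shift mm [ 8.2 -0.5 -0.1]
```

Press cap b1 gently, reading the force in short steps.

```bash
python3 -m jog '[[[0.003,-0.0005,0,0,1],[0.005,-0.0005,0,0,1],[0.006,-0.0005,0,0,1],[0.007,-0.0005,0,0,1]]]'
python3 -m jog '[[[0.001,0,0,0,1],[0.002,0,0,0,1]]]'
python3 -m jog '[[[0.001,0,0,0,1],[0.002,0,0,0,1]]]'
```

```text
t: 5.7
tool_pos: [0.4985, 0.0978, 0.0424]
tool_rot: [-0.667, 1.467, 0.668]
contact_force: [0.4, -0.0, 0.5]
opening: 0.0003
t: 5.9
tool_pos: [0.4986, 0.0978, 0.0406]
tool_rot: [-0.667, 1.467, 0.668]
contact_force: [-0.5, -0.3, 2.4]
opening: -0.0001
t: 6.1
tool_pos: [0.4988, 0.0979, 0.0395]
tool_rot: [-0.667, 1.467, 0.668]
contact_force: [-5.1, -0.9, 11.4]
opening: -0.0001
```

```bash
python3 -m jog '[[[-0.005,0,0,0,1],[-0.006,0,0.009,0,1],[-0.006,0,0.009,0,1],[-0.004,0,0.009,0,1],[-0.002,0,0.009,0,1],[-0.001,0,0.009,0,1],[0,0,0.009,0,1],[0,0,0.009,0,1]]]'; python3 -c "
from st import *
go(4.5,-22.5,40)"
```

```text
t: 6.9
tool_pos: [0.5047, 0.1046, 0.0399]
tool_rot: [-0.667, 1.467, 0.669]
contact_force: [-0.9, -0.6, 5.1]
opening: 0.0
t 6.9 p [0.5047 0.1046 0.0399] F [-0.9 -0.6  5.1] M [ 0.01  0.29 -0.01] op 0.0
R cols
 [[-0.002 -0.754  0.656]
 [ 0.     0.656  0.754]
 [-1.     0.002 -0.001]]
blockframe mm [  5. -22.] 39.86985207722759
tool z angle in block deg 89.76 tilt deg 0.11
to 4.5 -22.5 40 world [0.504  0.1045 0.04  ] tool shift mm [-0.1  0.5 -0.5]
```

```bash
python3 -m jog '[[[0.0005,0,0,0,1],[0.001,0,0,0,1]]]'
python3 -m jog '[[[0.0005,0,0,0,1],[0.001,0,0,0,1]]]'; python3 -c "
from st import *
st()"
```

```text
t: 7.1
tool_pos: [0.5048, 0.1046, 0.0397]
tool_rot: [-0.666, 1.468, 0.669]
contact_force: [-4.0, 0.3, 8.3]
opening: -0.0002
t: 7.3
tool_pos: [0.5048, 0.1046, 0.0396]
tool_rot: [-0.666, 1.468, 0.669]
contact_force: [-4.7, -0.3, 9.6]
opening: 0.0003
t 7.3 p [0.5048 0.1046 0.0396] F [-4.7 -0.3  9.6] M [-0.05  0.78 -0.01] op 0.0003
R cols
 [[-0.003 -0.754  0.657]
 [ 0.001  0.657  0.754]
 [-1.     0.002 -0.001]]
blockframe mm [  5.  -21.9] 39.56564811613822
tool z angle in block deg 89.76 tilt deg 0.16
```

```bash
python3 -m jog '[[[-0.005,0,0,0,1],[-0.006,0,0.0085,0,1],[-0.006,0,0.0085,0,1],[-0.004,0,0.0085,0,1],[-0.002,0,0.0085,0,1],[-0.001,0,0.0085,0,1],[0,0,0.0085,0,1],[0.0005,0,0.0085,0,1],[0.001,0,0.0085,0,1],[0.001,0,0.0085,0,1]]]'; python3 -c "
from st import *
go(4.5,-13.5,40)"
```

```text
t: 8.3
tool_pos: [0.5105, 0.1111, 0.0396]
tool_rot: [-0.666, 1.469, 0.669]
contact_force: [-4.3, 0.3, 8.5]
opening: -0.0001
t 8.3 p [0.5105 0.1111 0.0396] F [-4.3  0.3  8.5] M [0.02 0.64 0.01] op -0.0001
R cols
 [[-0.003 -0.754  0.657]
 [ 0.001  0.657  0.754]
 [-1.     0.003 -0.002]]
blockframe mm [  5.1 -13.3] 39.62812764955775
tool z angle in block deg 89.76 tilt deg 0.2
to 4.5 -13.5 40 world [0.5099 0.1113 0.04  ] tool shift mm [-0.4  0.6 -0.2]
```

```bash
python3 -m jog '[[[-0.005,0.0005,0,0,1],[-0.006,0.0005,0.009,0,1],[-0.006,0.0005,0.009,0,1],[-0.004,0.0005,0.009,0,1],[-0.002,0.0005,0.009,0,1],[-0.001,0.0005,0.009,0,1],[0,0.0005,0.009,0,1],[0.0005,0.0005,0.009,0,1],[0.001,0.0005,0.009,0,1],[0.0014,0.0005,0.009,0,1]]]'; python3 -c "
from st import *
go(4.5,-4.5,40)"
```

```text
t: 9.3
tool_pos: [0.5161, 0.1182, 0.0395]
tool_rot: [-0.666, 1.469, 0.67]
contact_force: [-5.2, -0.2, 10.8]
opening: -0.0003
t 9.3 p [0.5161 0.1182 0.0395] F [-5.2 -0.2 10.8] M [-0.    0.87  0.06] op -0.0003
R cols
 [[-0.004 -0.754  0.657]
 [ 0.001  0.657  0.754]
 [-1.     0.003 -0.002]]
blockframe mm [ 4.7 -4.2] 39.48099022266217
tool z angle in block deg 89.76 tilt deg 0.23
to 4.5 -4.5 40 world [0.5158 0.1182 0.04  ] tool shift mm [-0.5  0.2 -0.3]
```

```bash
python3 -m jog '[[[-0.005,0.0005,0,0,1],[-0.006,0.0005,0.009,0,1],[-0.006,0.0005,0.009,0,1],[-0.004,0.0005,0.009,0,1],[-0.002,0.0005,0.009,0,1],[-0.001,0.0005,0.009,0,1],[0,0.0005,0.009,0,1],[0.0005,0.0005,0.009,0,1],[0.001,0.0005,0.009,0,1],[0.0014,0.0005,0.009,0,1]]]'; python3 -m jog '[[[-0.005,0.0005,0,0,1],[-0.006,0.0005,0.009,0,1],[-0.006,0.0005,0.009,0,1],[-0.004,0.0005,0.009,0,1],[-0.002,0.0005,0.009,0,1],[-0.001,0.0005,0.009,0,1],[0,0.0005,0.009,0,1],[0.0005,0.0005,0.009,0,1],[0.001,0.0005,0.009,0,1],[0.0014,0.0005,0.009,0,1]]]'; python3 -c "
from st import *
go(4.5,13.5,40)"
```

```text
t: 10.3
tool_pos: [0.5218, 0.1254, 0.0394]
tool_rot: [-0.666, 1.47, 0.67]
contact_force: [-5.4, -0.2, 12.0]
opening: -0.0
t: 11.3
tool_pos: [0.5275, 0.1326, 0.0395]
tool_rot: [-0.666, 1.47, 0.67]
contact_force: [-5.5, -1.0, 12.6]
opening: -0.0001
t 11.3 p [0.5275 0.1326 0.0395] F [-5.5 -1.  12.6] M [-0.11  0.93 -0.02] op -0.0001
R cols
 [[-0.005 -0.754  0.656]
 [ 0.001  0.656  0.754]
 [-1.     0.004 -0.003]]
blockframe mm [ 3.9 14.1] 39.468725073777634
tool z angle in block deg 89.76 tilt deg 0.31
to 4.5 13.5 40 world [0.5275 0.1318 0.04  ] tool shift mm [-0.5 -0.6 -0.6]
```

```bash
python3 -m jog '[[[-0.005,0,0,0,1],[-0.006,0,0.0085,0,1],[-0.006,0,0.0085,0,1],[-0.004,0,0.0085,0,1],[-0.002,0,0.0085,0,1],[-0.001,0,0.0085,0,1],[0,0,0.0085,0,1],[0.0005,0,0.0085,0,1],[0.001,0,0.0085,0,1],[0.0013,0,0.0085,0,1]]]'; python3 -m jog '[[[-0.005,0,0,0,1],[-0.006,0,0.0085,0,1],[-0.006,0,0.0085,0,1],[-0.004,0,0.0085,0,1],[-0.002,0,0.0085,0,1],[-0.001,0,0.0085,0,1],[0,0,0.0085,0,1],[0.0005,0,0.0085,0,1],[0.001,0,0.0085,0,1],[0.0013,0,0.0085,0,1]]]'; python3 -c "
from st import *
go(4.5,31.5,40)"
```

```text
t: 12.3
tool_pos: [0.5331, 0.1391, 0.0395]
tool_rot: [-0.666, 1.471, 0.67]
contact_force: [-4.7, -0.8, 11.7]
opening: 0.0
t: 13.3
tool_pos: [0.5389, 0.1455, 0.0395]
tool_rot: [-0.665, 1.471, 0.671]
contact_force: [-4.3, -0.5, 9.8]
opening: -0.0
t 13.3 p [0.5389 0.1455 0.0395] F [-4.3 -0.5  9.8] M [0.01 0.72 0.  ] op -0.0
R cols
 [[-0.006 -0.754  0.656]
 [ 0.001  0.656  0.754]
 [-1.     0.005 -0.004]]
blockframe mm [ 4.1 31.3] 39.487308854821144
tool z angle in block deg 89.77 tilt deg 0.37
to 4.5 31.5 40 world [0.5393 0.1454 0.04  ] tool shift mm [-0.5 -0.4  0.2]
```

```bash
python3 -m jog '[[[-0.008,0,0,0,1],[-0.02,0.02,0,0,1],[-0.02,0.045,0,0,1],[-0.02,0.045,0,0,1],[-0.015,0.045,0,0,1],[-0.010,0.045,0,0,1],[-0.008,0.045,0,0,1],[-0.008,0.045,0,0,1]]]'; python3 -c "
from st import *
go(-40.5,31.5,40)
d=cam('side');crop(d,235,195,80,60,10,'pics/s8.png')"
```

```text
t: 14.1
tool_pos: [0.5048, 0.1745, 0.0467]
tool_rot: [-0.665, 1.473, 0.67]
contact_force: [0.6, -0.1, 0.4]
opening: -0.0001
t 14.1 p [0.5048 0.1745 0.0467] F [ 0.6 -0.1  0.4] M [ 0.   -0.    0.06] op -0.0001
R cols
 [[-0.008 -0.754  0.657]
 [ 0.     0.657  0.754]
 [-1.     0.006 -0.005]]
blockframe mm [-40.6  31. ] 46.73843907900965
tool z angle in block deg 89.72 tilt deg 0.46
to -40.5 31.5 40 world [0.5052 0.1748 0.04  ] tool shift mm [ 6.7 -0.2  0.5]
```

View pics/s8.png

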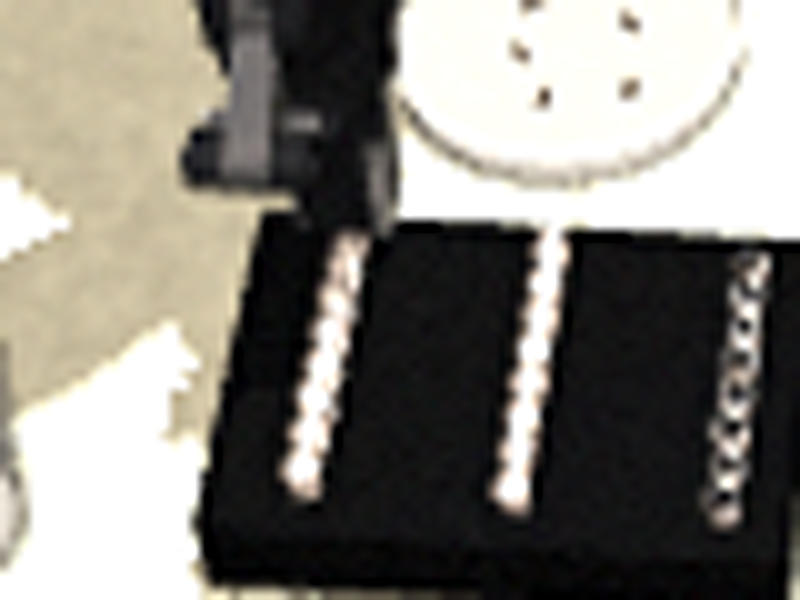

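```bash
python3 -m jog '[[[0.002,0,0.0005,0,1],[0.004,0,0.0005,0,1],[0.005,0,0.0005,0,1],[0.006,0,0.0005,0,1],[0.007,0,0.0005,0,1],[0.0075,0,0.0005,0,1],[0.008,0,0.0005,0,1],[0.008,0,0.0005,0,1]]]'; python3 -c "
from st import *
st()"
```

```text
t: 14.95
tool_pos: [0.5057, 0.175, 0.0398]
tool_rot: [-0.665, 1.472, 0.67]
contact_force: [-1.5, -2.0, 4.5]
opening: 0.0001
t 14.95 p [0.5057 0.175  0.0398] F [-1.5 -2.   4.5] M [-0.13  0.11  0.03] op 0.0001
R cols
 [[-0.007 -0.754  0.657]
 [ 0.     0.657  0.754]
 [-1.     0.005 -0.004]]
blockframe mm [-40.3  32. ] 39.81684942401056
tool z angle in block deg 89.73 tilt deg 0.38
```

```bash
python3 -m jog '[[[0.001,0,0,0,1],[0.0015,0,0,0,1],[0.0015,0,0,0,1]]]'; python3 -m jog '[[[-0.005,0,0,0,1],[-0.006,0,-0.009,0,1],[-0.006,0,-0.009,0,1],[-0.004,0,-0.009,0,1],[-0.002,0,-0.009,0,1],[-0.001,0,-0.009,0,1],[0,0,-0.009,0,1],[0.0005,0,-0.009,0,1],[0.001,0,-0.009,0,1],[0.0014,0,-0.009,0,1]]]'; python3 -c "
from st import *
st()"
```

```text
t: 15.25
tool_pos: [0.5059, 0.1751, 0.0395]
tool_rot: [-0.665, 1.472, 0.67]
contact_force: [-3.3, -2.3, 9.2]
opening: 0.0002
t: 16.25
tool_pos: [0.5001, 0.1683, 0.0395]
tool_rot: [-0.666, 1.473, 0.67]
contact_force: [-5.3, -1.8, 11.3]
opening: -0.0001
t 16.25 p [0.5001 0.1683 0.0395] F [-5.3 -1.8 11.3] M [-0.34  0.98 -0.03] op -0.0001
R cols
 [[-0.008 -0.754  0.657]
 [-0.     0.657  0.754]
 [-1.     0.006 -0.005]]
blockframe mm [-40.1  23.2] 39.47032742372664
tool z angle in block deg 89.75 tilt deg 0.45
```

```bash
python3 -m jog '[[[-0.005,0.0003,0,0,1],[-0.006,0.0003,-0.0095,0,1],[-0.006,0.0003,-0.0095,0,1],[-0.004,0.0003,-0.0095,0,1],[-0.002,0.0003,-0.0095,0,1],[-0.001,0.0003,-0.0095,0,1],[0,0.0003,-0.0095,0,1],[0.0005,0.0003,-0.0095,0,1],[0.001,0.0003,-0.0095,0,1],[0.0014,0.0003,-0.0095,0,1]]]'; python3 -m jog '[[[-0.005,0.0003,0,0,1],[-0.006,0.0003,-0.0095,0,1],[-0.006,0.0003,-0.0095,0,1],[-0.004,0.0003,-0.0095,0,1],[-0.002,0.0003,-0.0095,0,1],[-0.001,0.0003,-0.0095,0,1],[0,0.0003,-0.0095,0,1],[0.0005,0.0003,-0.0095,0,1],[0.001,0.0003,-0.0095,0,1],[0.0014,0.0003,-0.0095,0,1]]]'; python3 -c "
from st import *
st()"
```

```text
t: 17.25
tool_pos: [0.4939, 0.1613, 0.0394]
tool_rot: [-0.666, 1.474, 0.671]
contact_force: [-4.6, -1.7, 11.6]
opening: 0.0003
t: 18.25
tool_pos: [0.4877, 0.1544, 0.0394]
tool_rot: [-0.666, 1.475, 0.671]
contact_force: [-5.1, -1.8, 11.1]
opening: 0.0001
t 18.25 p [0.4877 0.1544 0.0394] F [-5.1 -1.8 11.1] M [-0.26  0.87  0.01] op 0.0001
R cols
 [[-0.009 -0.755  0.656]
 [-0.001  0.656  0.755]
 [-1.     0.006 -0.007]]
blockframe mm [-40.4   4.6] 39.391144319580576
tool z angle in block deg 89.78 tilt deg 0.52
```

```bash
python3 -m jog '[[[-0.005,0,0,0,1],[-0.006,0,-0.009,0,1],[-0.006,0,-0.009,0,1],[-0.004,0,-0.009,0,1],[-0.002,0,-0.009,0,1],[-0.001,0,-0.009,0,1],[0,0,-0.009,0,1],[0.0005,0,-0.009,0,1],[0.001,0,-0.009,0,1],[0.0014,0,-0.009,0,1]]]'; python3 -m jog '[[[-0.005,0,0,0,1],[-0.006,0,-0.009,0,1],[-0.006,0,-0.009,0,1],[-0.004,0,-0.009,0,1],[-0.002,0,-0.009,0,1],[-0.001,0,-0.009,0,1],[0,0,-0.009,0,1],[0.0005,0,-0.009,0,1],[0.001,0,-0.009,0,1],[0.0014,0,-0.009,0,1]]]'; python3 -c "
from st import *
st()"
```

```text
t: 19.25
tool_pos: [0.4821, 0.1476, 0.0394]
tool_rot: [-0.667, 1.475, 0.671]
contact_force: [-5.5, -1.1, 11.7]
opening: 0.0002
t: 20.25
tool_pos: [0.4764, 0.1408, 0.0394]
tool_rot: [-0.667, 1.476, 0.671]
contact_force: [-5.9, -1.5, 13.0]
opening: 0.0001
t 20.25 p [0.4764 0.1408 0.0394] F [-5.9 -1.5 13. ] M [-0.27  0.99 -0.02] op 0.0001
R cols
 [[-0.011 -0.755  0.656]
 [-0.002  0.656  0.755]
 [-1.     0.007 -0.009]]
blockframe mm [-40.  -13.1] 39.391063926130286
tool z angle in block deg 89.81 tilt deg 0.62
```

```bash
python3 -m jog '[[[-0.005,0,0,0,1],[-0.006,0.0005,-0.009,0,1],[-0.006,0.0005,-0.009,0,1],[-0.004,0.0005,-0.009,0,1],[-0.002,0.0005,-0.009,0,1],[-0.001,0.0005,-0.009,0,1],[0,0.0005,-0.009,0,1],[0.0005,0.0005,-0.009,0,1],[0.001,0.0005,-0.009,0,1],[0.0013,0.0005,-0.009,0,1]]]'; python3 -m jog '[[[-0.005,0,0,0,1],[-0.006,0.0003,-0.0095,0,1],[-0.006,0.0003,-0.0095,0,1],[-0.004,0.0003,-0.0095,0,1],[-0.002,0.0003,-0.0095,0,1],[-0.001,0.0003,-0.0095,0,1],[0,0.0003,-0.0095,0,1],[0.0005,0.0003,-0.0095,0,1],[0.001,0.0003,-0.0095,0,1],[0.0013,0.0003,-0.0095,0,1]]]'; python3 -c "
from st import *
st()"
```

```text
t: 21.25
tool_pos: [0.4703, 0.1343, 0.0394]
tool_rot: [-0.667, 1.477, 0.671]
contact_force: [-4.6, -1.6, 11.5]
opening: -0.0002
t: 22.25
tool_pos: [0.4642, 0.1273, 0.0394]
tool_rot: [-0.668, 1.478, 0.672]
contact_force: [-5.3, -1.3, 11.6]
opening: 0.0
t 22.25 p [0.4642 0.1273 0.0394] F [-5.3 -1.3 11.6] M [-0.22  0.82 -0.01] op 0.0
R cols
 [[-0.012 -0.755  0.655]
 [-0.003  0.655  0.755]
 [-1.     0.007 -0.01 ]]
blockframe mm [-40.6 -31.3] 39.41748100205854
tool z angle in block deg 89.85 tilt deg 0.71
```

```bash
python3 -m jog '[[[-0.01,0,0,0,1],[-0.02,0,0,0,1],[-0.02,-0.02,0.002,0,1],[-0.02,-0.045,0.004,0,1],[-0.02,-0.045,0.0045,0,1],[-0.015,-0.045,0.0045,0,1],[-0.010,-0.045,0.0045,0,1],[-0.007,-0.045,0.0045,0,1],[-0.006,-0.045,0.0045,0,1],[-0.006,-0.045,0.0045,0,1]]]'; python3 -c "
from st import *
go(4.5,-28,39.4)"
```

```text
t: 23.25
tool_pos: [0.5006, 0.1015, 0.0446]
tool_rot: [-0.668, 1.478, 0.672]
contact_force: [0.5, 0.0, 0.4]
opening: -0.0002
t 23.25 p [0.5006 0.1015 0.0446] F [0.5 0.  0.4] M [ 0.    0.03 -0.01] op -0.0002
R cols
 [[-0.013 -0.756  0.655]
 [-0.003  0.655  0.756]
 [-1.     0.008 -0.011]]
blockframe mm [  3.9 -27.1] 44.605819498122614
tool z angle in block deg 89.87 tilt deg 0.76
to 4.5 -28 39.4 world [0.5004 0.1004 0.0394] tool shift mm [ 5.2 -0.7 -0.9]
```

Re-press where the first pass was lightest (b1–b3).

```bash
python3 -m jog '[[[0.002,-0.0005,-0.003,0,1],[0.003,-0.0005,-0.004,0,1],[0.0045,-0.0005,-0.004,0,1],[0.0055,-0.0005,-0.004,0,1],[0.006,-0.0005,-0.004,0,1],[0.0065,-0.0005,-0.004,0,1],[0.0068,-0.0005,-0.004,0,1],[0.0068,-0.0005,-0.004,0,1]]]'; python3 -m jog '[[[-0.005,0,0,0,1],[-0.006,0,0.009,0,1],[-0.006,0,0.009,0,1],[-0.004,0,0.009,0,1],[-0.002,0,0.009,0,1],[-0.001,0,0.009,0,1],[0,0,0.009,0,1],[0.0005,0,0.009,0,1],[0.001,0,0.009,0,1],[0.0016,0,0.009,0,1]]]';  python3 -m jog '[[[-0.005,0,0,0,1],[-0.006,0,0.009,0,1],[-0.006,0,0.009,0,1],[-0.004,0,0.009,0,1],[-0.002,0,0.009,0,1],[-0.001,0,0.009,0,1],[0,0,0.009,0,1],[0.0005,0,0.009,0,1],[0.001,0,0.009,0,1],[0.0014,0,0.009,0,1]]]';python3 -c "
from st import *
st()"
```

```text
t: 24.05
tool_pos: [0.4986, 0.0981, 0.0395]
tool_rot: [-0.668, 1.479, 0.672]
contact_force: [-4.6, -0.4, 9.5]
opening: 0.0001
t: 25.05
tool_pos: [0.5046, 0.1049, 0.0393]
tool_rot: [-0.668, 1.48, 0.673]
contact_force: [-6.4, 0.3, 13.3]
opening: -0.0002
t: 26.05
tool_pos: [0.5106, 0.1118, 0.0394]
tool_rot: [-0.668, 1.481, 0.673]
contact_force: [-6.4, 0.3, 13.2]
opening: 0.0
t 26.05 p [0.5106 0.1118 0.0394] F [-6.4  0.3 13.2] M [-0.09  1.04  0.04] op 0.0
R cols
 [[-0.015 -0.756  0.655]
 [-0.003  0.655  0.756]
 [-1.     0.009 -0.012]]
blockframe mm [  4.8 -12.7] 39.35340516043559
tool z angle in block deg 89.88 tilt deg 0.89
```

```bash
python3 -m jog '[[[-0.01,0,0,0,1],[-0.02,0.005,0.005,0,1],[-0.02,0.045,0.044,0,1],[-0.02,0.045,0.044,0,1],[-0.02,0.045,0.044,0,1],[-0.012,0.045,0.044,0,1],[-0.008,0.045,0.044,0,1],[-0.006,0.045,0.044,0,1],[-0.006,0.045,0.044,0,1]]]';python3 -c "
from st import *
go(-40.5,31.5,39.4)"
```

```text
t: 26.95
tool_pos: [0.505, 0.1737, 0.0443]
tool_rot: [-0.667, 1.482, 0.673]
contact_force: [0.5, -0.4, 0.3]
opening: 0.0
t 26.95 p [0.505  0.1737 0.0443] F [ 0.5 -0.4  0.3] M [ 0.05  0.03 -0.01] op 0.0
R cols
 [[-0.017 -0.755  0.656]
 [-0.004  0.656  0.755]
 [-1.     0.01  -0.014]]
blockframe mm [-39.9  30.6] 44.33768376425426
tool z angle in block deg 89.82 tilt deg 0.98
to -40.5 31.5 39.4 world [0.5052 0.1748 0.0394] tool shift mm [4.9 0.5 1. ]
```

```bash
python3 -m jog '[[[0.001,0.0005,0.001,0,1],[0.0025,0.0005,0.001,0,1],[0.004,0.0005,0.001,0,1],[0.005,0.0005,0.001,0,1],[0.0057,0.0005,0.001,0,1],[0.0063,0.0005,0.001,0,1],[0.0067,0.0005,0.001,0,1],[0.0067,0.0005,0.001,0,1]]]'; python3 -m jog '[[[-0.01,0,0,0,1],[-0.04,0,0,0,1],[-0.08,0,0,0,1],[-0.12,0,0,0,1],[-0.15,0.03,0,0,1],[-0.15,0.08,0.03,0,1],[-0.15,0.13,0.08,0,1],[-0.15,0.16,0.12,0,1],[-0.15,0.16,0.12,0,1],[-0.15,0.16,0.12,0,1],[-0.15,0.16,0.12,0,1]]]';python3 -c "
from st import *
st()
d=cam('top'); crop(d,270,190,100,80,8,'pics/t9.png')
s=cam('side'); crop(s,245,205,80,60,9,'pics/s9.png')
cv2.imwrite('pics/side9.png',s['color'][...,::-1])
"
```

```text
t: 27.75
tool_pos: [0.5058, 0.1749, 0.0394]
tool_rot: [-0.667, 1.482, 0.673]
contact_force: [-4.5, -0.8, 10.4]
opening: 0.0001
t: 28.85
tool_pos: [0.4659, 0.3711, 0.1893]
tool_rot: [-0.669, 1.482, 0.673]
contact_force: [-0.8, -0.1, 0.6]
opening: -0.0002
t 28.85 p [0.4659 0.3711 0.1893] F [-0.8 -0.1  0.6] M [ 0.   -0.01 -0.03] op -0.0002
R cols
 [[-0.017 -0.756  0.655]
 [-0.004  0.655  0.756]
 [-1.     0.01  -0.014]]
blockframe mm [-198.5  154.4] 189.30559734340176
tool z angle in block deg 89.9 tilt deg 0.98
```

View pics/t9.png

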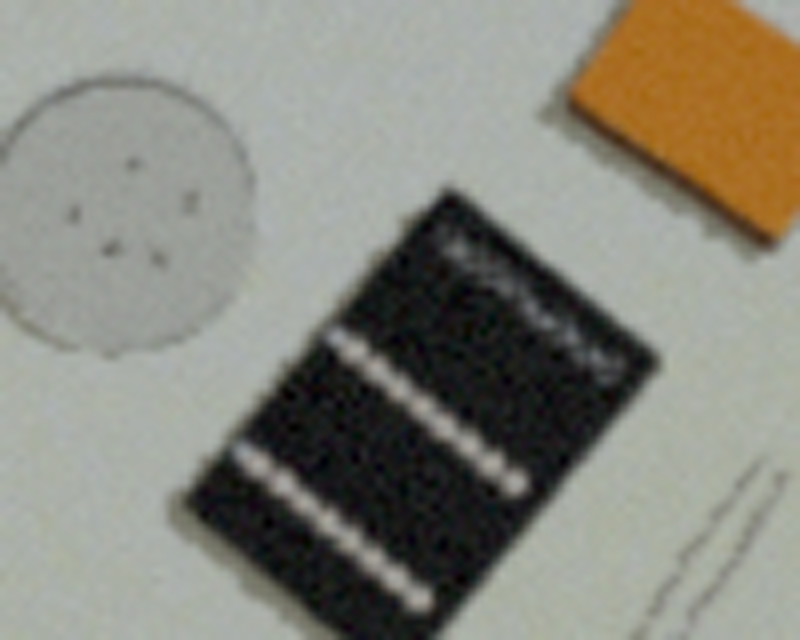

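View pics/s9.png

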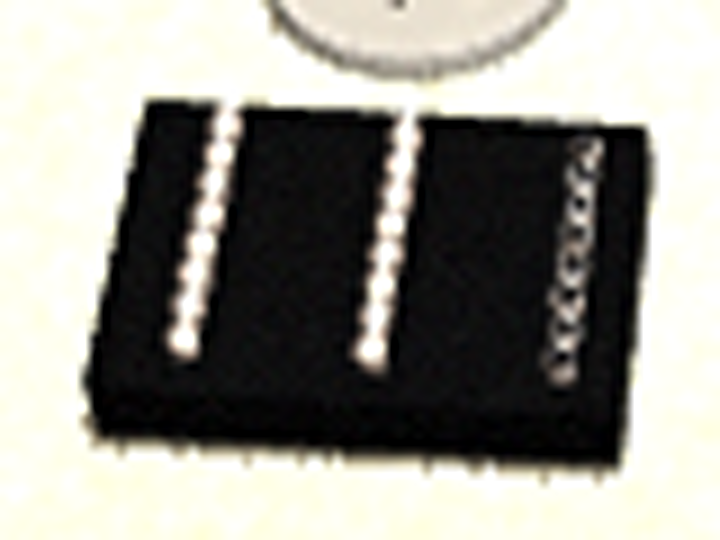

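View pics/side9.png

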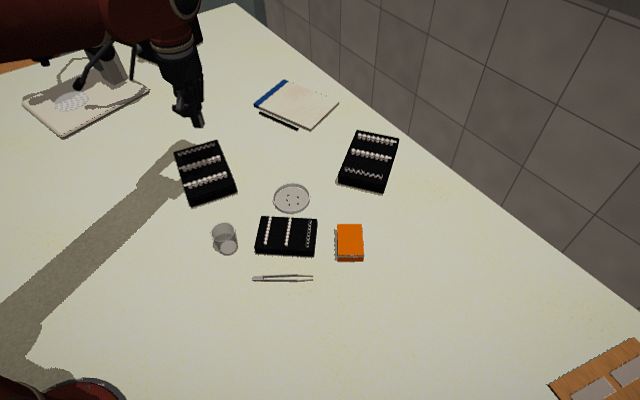

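The block has not moved: its corners are at the same pixels as before. The strips show even rows of caps, the other objects are where they were, and the arm is clear.

```bash
python3 -c "
from station import ctrl
print(ctrl.finish_job())"
```

```text
the job is handed in; nothing more can be done
None
```

I pressed down all sixteen caps on the small block (measured about 124 × 82 mm, so the one meant; the other two measure about 178 × 115 mm). I worked one cap at a time with the closed fingertips and handed the job in at about 29 s.

- **Stop felt:** Every cap ended on a hard stop at the same measured fingertip height, 39.4–39.6 mm. That is about 1 mm below the nominal 40.5 mm, which I put down to offset in the readings. The pressing force at the stop was 9–13 N.
- **Repeat presses:** b3 first reached only 8.5 N and a8 9.2 N, so I pressed b1, b2, b3 and a8 again. They stopped at the same height, at 9.5–13.3 N.
- **Side force:** There was a sideways pull of about 5 N (6.4 N at most) during the presses. The tool tilt also crept up to about 1°. Neither had a visible effect.
- **Last pictures:** The block is at the same pixels as at the start, the nearby items look undisturbed, and the arm is clear. I never went over the uncapped strip. The cameras are too coarse to show the 3 mm cap travel, so "fully home" rests on the felt stop and the even height.

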